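Wind the clock movement and slide it under the rate tester

ROBOT

A 6-joint arm with a two-finger parallel gripper is mounted at the origin on the work surface. World frame = base frame: x ahead of the robot, y to its left, z up, the work surface at z = 0. Lengths are in mm, angles in rad, forces in N, time in s.
With the tool pointing down it reaches from about 350 to 875 mm from the base axis. Payload 4.2 kg.
Tool frame: the origin (TCP) lies at the very end of the fingers, on their centre line; the grasp point (between the pads) lies 19 mm behind it; z points along the fingers, y is the direction in which the jaws open and shut (so a half turn about z gives the same grasp; the last joint's range is limited). The gripper opens to 85 mm and grips with 20 to 120 N. Pads are 22 mm wide; open, the fingers measure 114 mm over their backs; the gripper's body (76 mm by 85 mm) begins 54 mm behind the grasp point. The pads swing forward as they close: fully open they stand 13 mm farther back than shut.
Start: joints at [1.595, 0.385, 0.008, 0, -1.194, -0.259], TCP at [145.374, 607.837, 231.312] pointing down, gripper open.
Joint ranges: [-3.14, 3.14], [-1.21, 2.06], [-1.07, 1.41], [-3.16, 2.05], [-2.99, -0.16], [-3.1, 3.1]. Speed limits (rad/s): [2.79, 2.79, 3.14, 3.14, 3.14, 3.14].

INTERFACE

Orientations are given as a unit quaternion [x, y, z, w].
In Python, from bench import arm, optics, job gives the robot as it stands.
- The arm moves only by the tool send_rows, never from a script. Its argument "steps" is a list that holds one entry, the list of rows, each a list of 5 numbers: the shift along the tool's x, y, z in cm, then the turn about the tool's z in rad, then the opening, from 0 (shut) to 1 (fully open). A call has 1 to 10 rows; each row shifts and turns the pose as measured when the row begins, along the tool's axes as they then stand; what a row does not reach is not made up. A row lasts 1/12 s, in which the tool goes at most 41.7 mm and 7.16 degrees, less where a joint would pass 70% of its speed; a pose out of reach is approached as far as the arm can. A call with a gripper value outside its range is refused whole. The fingers move at their own pace and stop on an object; the grip force is fixed at half the most. Time passes only in rows, so rows that do not move let the fingers close. It gives the time, the measured TCP pose, the force and the opening at its end, in the units of the state.
- arm.read_state(): the state, without advancing time (a new reading comes with each control period).
- optics.get_image(name): name is "scene" or "side" or "wrist"; returns (picture, depth): 420x560x3 uint8, blue, green, red; 420x560 float32, mm along the optical axis (not along the pixel's ray), 0 where there is no reading.
- optics.get_calibration(name): a dict with "K" (3x3 intrinsics, pixels), "rvec" (rotation vector, rad) and "tvec" (3), from world to camera coordinates, as OpenCV has them; the wrist camera has in their place "hand_eye" (4x4, takes a point from camera to tool coordinates, whose origin is the TCP and whose axes are the flange's). Camera axes: x right, y down, z forward; pixel columns grow to the right and rows downward; lengths in mm; the calibration is good to about 2 mm. A picture is of the moment at which its call begins: read the wrist's pose just before it. get_calibration takes no time and is no camera call.
- job.job_done(): hands the job in, once; it reports no verdict.
The state is a dict: "clock": time; "joints": joint angles; "joint_vel": joint speeds; "joint_efforts": joint torques, N m; "position": TCP position; "ee_rot": TCP orientation; "contact_force": force on the tool from outside, world axes, zero at the start; "wrist_torque": the same for the moment, N m; "gripper_width": finger opening in mm.
Only numpy, scipy, OpenCV 4.12 (cv2) and the standard library are available. Lean on these libraries where they do the work, as an engineer would, in place of code of your own. Each camera call takes 0.05 s, during which the arm holds its last target. There are 200 camera calls.

TASK

Wind up the clock movement on the rate tester: turn its winged key clockwise, part turn by part turn (the click holds it in between), until the spring comes up firm, and do not force it beyond that. Then slide the carriage, which has a black knob to move it by, gently along its rails, under the pickup bridge and right home against the stop. Do not touch the bridge, and leave the other things on the bench where they are.

Things in the scene. Friction and masses are not known exactly. Their poses are not given: they have to be found in the camera images.
- tester: Rate tester: grey base plate 170 x 420 mm fixed to the bench; origin under its centre, z up. A carriage (130 mm wide, top 38 mm above the bench) runs on rails along the tester's y towards +y, to the dark stop. On it a brass clock movement (104 x 120 mm) lies back upward, back plate 84 mm above the bench; but for the key nothing on it is higher than 95 mm.
- bridge: Aluminium pickup bridge, part of the tester, same frame. Uprights 18 mm thick at x = -86 and 86 mm; beam at y = 87 to 123 mm, underside 152 mm and top 180 mm above the bench (housing on it to 194 mm); a 22 mm pickup hangs at x = 54 mm down to 122 mm. Carriage, movement and key (turned any way) pass under it freely. Not to be touched.
- carriage (a joint): Position of the carriage along its rails, m: grows along the tester's +y towards the bridge; 0 = open end, 0.160 = home against the stop, the key then under the beam. It starts between 0 and 0.03. Rail friction of about 3 N holds it where it is left.
- push_knob (a point): Centre of the top of the carriage's black knob, an upright round grip of 24 mm diameter from 52 to 90 mm above the bench, on a 12 mm post. Axes as the tester's. It lies 118 mm behind the key (tester -y), moves with the carriage and stays short of the bridge.
- key (a joint): Turn of the key, rad, growing as it is wound (clockwise from above). Starts at 2.1 to 4.0. The spring resists with about 0.016 N m/rad x (value + 2.5). Let go, the key springs back to the last of the click's 16 teeth it passed (up to 0.39 rad), and no farther. At 8.2 it comes up firm: resistance then rises by 40 N m/rad. Let go there it rests at about 8.03. At 8.3 (4 N m) it is forced.
- key_wing (a point): Middle of the dark steel key's flat upright bow (two loops), on its vertical axis of turn: 64 mm wide, 9 mm thick, from 106 to 140 mm above the bench; this point at 123 mm. x axis along the width, y across the thickness, z up; yaw = tester's yaw minus the key's joint value. In the tester's frame it is at x = 0, y = -55 mm + carriage position. Grip across the thickness.
- carton_a: White carton with an orange band, 62 x 150 x 42 mm, loose, lying at the far side of the tester; origin under its centre, long side along its y. Leave alone.
- carton_b: Second such carton, 62 x 150 x 42 mm, loose, at the far side of the tester. Leave alone.
- pliers: Crimping pliers with green handles, about 165 x 75 x 20 mm, loose, on the bench to the robot's right. Leave alone.
- bottle: Clear bottle with a blue label and cap, 62 mm diameter, 190 mm tall, loose, far right. Leave alone.
- screwdriver: Screwdriver with a red handle, 150 mm long, loose, lying on the robot's side of the tester. Leave alone.
- dials: Stack of gold and pearl clock dials, 44 mm diameter, 21 mm high, loose, on the robot's side of the tester. Leave alone.
- oil_jar: Amber glass jar, 52 mm diameter, 51 mm tall, loose, on the robot's side of the tester. Leave alone.

How it is judged (in metres and radians):
On the way, in this order (a step that is already met when the one before it is completed fails the run):
1. the key is wound up to the firm end of the spring (joint key above 7.4) (value of joint key above 7.4 rad), for 0.3 s.
2. the carriage is home against the stop under the bridge (joint carriage above 0.155) (value of joint carriage above 0.155 m), for 0.2 s.
At the end, for the whole second after the job is handed in: The click holds the key above 7.4 rad (within a tooth or so of firm), and the carriage rests within 5 mm of home (0.160), both at rest (value of joint key above 7.4 rad and value of joint carriage above 0.155 m and velocity of joint carriage between -0.01 and 0.01 m/s and velocity of joint key between -0.05 and 0.05 rad/s); the robot touches nothing.
It fails at once if the key is forced past the firm end of the spring (joint key above 8.3) (value of joint key above 8.3 rad).
It fails at once if the carriage is shoved faster than 0.3 m/s (velocity of joint carriage above 0.3 m/s).
It fails at once if the robot touches the pickup bridge (over 2 N) (contact force between any of the arm, the fingers and bridge above 2 N).
It fails at once if something else on the bench is moved by more than 30 mm (distance of any of carton_a, carton_b, pliers, bottle, screwdriver, dials, oil_jar from where it was at the start of the episode above 0.03 m).
It also fails if it takes over 72 s, if anything falls off the work surface, if the arm or the gripper's body presses on something with over 40 N, if the wrist force passes 120 N, or if a joint passes its speed limit or range.

## Working session

There is one attempt and no reset: what is moved stays moved. The work goes in short steps, Python scripts to look and compute and a tool call to move; the robot and the scene stay as the last step left them, time stands still between calls to the robot, and variables do not carry over. Pictures are saved under pics/ and viewed, about 8 in all and at most 12, crops included, and the job is handed in when it is done.

Besides the shell and the picture viewer there is one more tool, called after "Emit:" as name(argument=value, ...) on one line, values as JSON. send_rows: Moves the arm, as the interface text tells. Its arguments: {"type":"object","properties":{"steps":{"type":"array","items":{"type":"array","items":{"type":"array","items":{"type":"number"}}}}},"required":["steps"]}

```bash
mkdir -p pics
cat > h.py <<'E'
import numpy as np, cv2
from scipy.spatial.transform import Rotation as R
from bench import arm, optics, job
def cam(name):
    c=optics.get_calibration(name)
    s=arm.read_state(); im,d=optics.get_image(name)
    K=np.array(c["K"],float)
    if name=="wrist":
        H=np.array(c["hand_eye"],float); T=np.eye(4)
        T[:3,:3]=R.from_quat(s["ee_rot"]).as_matrix(); T[:3,3]=s["position"]; M=T@H
    else:
        M=np.eye(4); r=R.from_rotvec(np.ravel(c["rvec"])).as_matrix()
        M[:3,:3]=r.T; M[:3,3]=-r.T@np.ravel(c["tvec"])
    v,u=np.mgrid[:420,:560]
    p=np.stack([(u-K[0,2])/K[0,0]*d,(v-K[1,2])/K[1,1]*d,d],-1)
    P=p@M[:3,:3].T+M[:3,3]; P[d<=0]=np.nan
    return im,P,K,M
E
python3 - <<'E'
from h import *
s=arm.read_state()
for k,v in s.items(): print(k,np.round(v,3))
print(np.round(R.from_quat(s["ee_rot"]).as_matrix(),3))
a=[]
for n in("scene","side","wrist"):
    im,P,K,M=cam(n); np.savez(f"/tmp/{n}.npz",im=im,P=P); cv2.imwrite(f"pics/{n}0.png",im)
    print(n,np.round(M,2).tolist())
E
```

```text
clock 0.0
joints [ 1.595  0.386  0.007 -0.    -1.194 -0.259]
joint_vel [0.    0.001 0.001 0.    0.    0.001]
joint_efforts [ 0.0000e+00 -3.9229e+01  1.8839e+01  4.1860e+00 -5.0000e-03 -0.0000e+00]
position [145.238 607.271 230.212]
ee_rot [ 0.993 -0.117 -0.     0.001]
contact_force [-0.334  0.477 -0.389]
wrist_torque [ 0.024 -0.007  0.02 ]
gripper_width 85.539
[[ 0.973 -0.233 -0.   ]
 [-0.233 -0.973 -0.002]
 [ 0.     0.002 -1.   ]]
scene [[0.4, 0.61, -0.68, 1214.43], [0.91, -0.26, 0.31, -396.38], [0.02, -0.75, -0.66, 687.37], [0.0, 0.0, 0.0, 1.0]]
side [[0.98, -0.15, 0.12, 479.5], [-0.19, -0.71, 0.68, -800.52], [-0.01, -0.69, -0.73, 861.31], [0.0, 0.0, 0.0, 1.0]]
wrist [[-0.23, -0.93, -0.27, 213.86], [-0.97, 0.22, 0.06, 589.56], [0.0, 0.28, -0.96, 372.49], [0.0, 0.0, 0.0, 1.0]]
```

View pics/scene0.png

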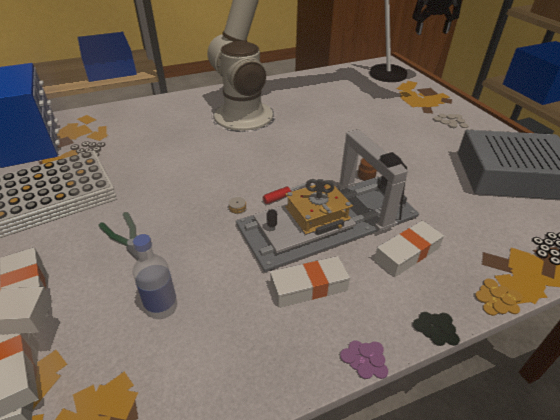

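View pics/wrist0.png

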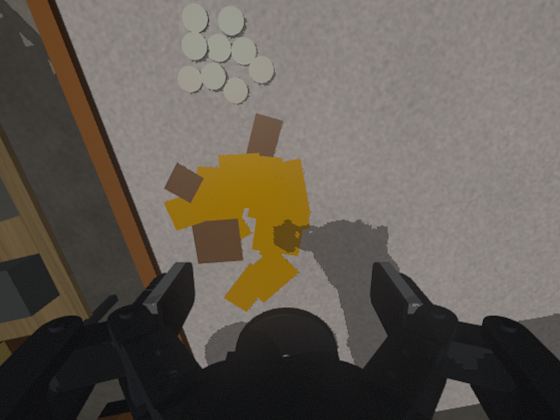

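The scene shows the tester mid-image: the key is at about (319,190), the black knob at (271,215) and the bridge at (375,175). The wrist view shows only bare bench. Next I'll get positions from depth.

```bash
python3 - <<'E'
from h import *
S=np.load('/tmp/scene.npz');P=S['P'];im=S['im']
for u,v in((319,190),(312,185),(327,185),(271,212),(271,217),(345,135),(403,172)): print((u,v),np.round(P[v,u],0),im[v,u])
for n in('scene','side'):
    S=np.load(f'/tmp/{n}.npz');P=S['P']
    x,y,z=P[...,0],P[...,1],P[...,2]
    roi=(x>300)&(x<800)&(y>-300)&(y<300)
    for lo,hi in((172,182),(100,142),(80,88),(6,16)):
        m=roi&(z>lo)&(z<hi); q=P[m]
        if len(q)<10: continue
        print(n,lo,hi,len(q),np.round(np.median(q,0)),np.round(cv2.minAreaRect(q[:,:2].astype(np.float32))[0]),np.round(cv2.minAreaRect(q[:,:2].astype(np.float32))[1:][0]),cv2.minAreaRect(q[:,:2].astype(np.float32))[2])
E
python3 -c "
import cv2;im=cv2.imread('pics/scene0.png')[110:280,220:430];cv2.imwrite('pics/c.png',cv2.resize(im,None,fx=3.5,fy=3.5,interpolation=2))"
```

```text
(319, 190) [590. -25. 116.] [45 49 54]
(312, 185) [533. -11.  85.] [100 126 144]
(327, 185) [547.  22.  84.] [ 56 111 147]
(271, 212) [ 591. -141.   91.] [41 44 48]
(271, 217) [ 600. -145.   85.] [46 46 54]
(345, 135) [244. 260.   0.] [113 119 127]
(403, 172) [nan nan nan] [112 117 126]
scene 172 182 707 [583. 109. 180.] [582. 121.] [191.  51.] 3.502708911895752
scene 100 142 795 [593. 102. 123.] [603.  77.] [184. 194.] 29.849943161010742
scene 80 88 1223 [599. -39.  85.] [595.  -5.] [194. 291.] 6.772895336151123
scene 6 16 923 [675. -72.  12.] [619.   8.] [356. 426.] 1.9464777708053589
side 172 182 639 [565. 108. 180.] [578. 116.] [189.  42.] 2.4714581966400146
side 100 142 406 [590.  97. 125.] [592.  78.] [171. 202.] 29.636474609375
side 80 88 1193 [581. -38.  84.] [574. -12.] [280. 191.] 87.96186065673828
side 6 16 764 [ 591. -133.   14.] [547.  39.] [483. 486.] 87.12895965576172
```

View pics/side0.png

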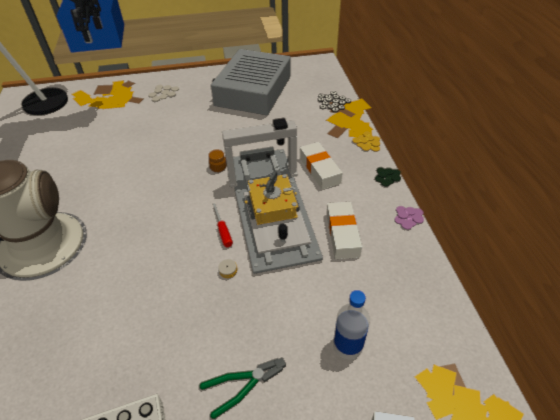

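View pics/c.png

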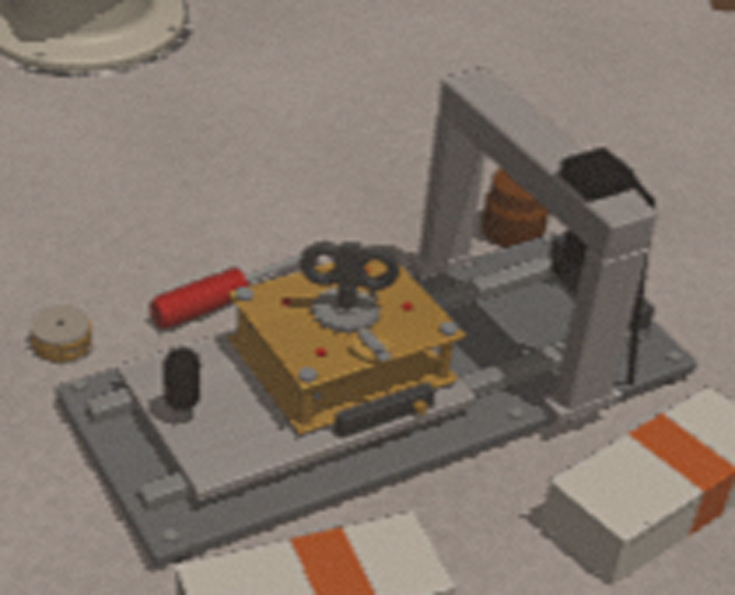

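The crop shows the key's bow edge on towards the robot and the arm; the knob sits behind it, clear. The side view shows the key at (271,183), the knob at (283,231) and the bridge at (260,140). I'll isolate the key, the knob and the tester's yaw.

Run:
```python
from h import *
for n in('scene','side'):
    P=np.load(f'/tmp/{n}.npz')['P']; x,y,z=P[...,0],P[...,1],P[...,2]
    def q(x0,x1,y0,y1,z0,z1): return P[(x>x0)&(x<x1)&(y>y0)&(y<y1)&(z>z0)&(z<z1)]
    for nm,b in dict(key=(530,650,-80,40,104,145),keytop=(530,650,-80,40,134,145),knobtop=(540,660,-190,-110,86,95),knob=(540,660,-190,-110,56,95),plate=(500,680,-110,50,82,87),beam=(450,700,80,140,177,183)).items():
        p=q(*b); 
        if len(p)<4: print(n,nm,len(p));continue
        c=np.cov(p[:,:2].T); w,V=np.linalg.eigh(c); r=cv2.minAreaRect(p[:,:2].astype(np.float32))
        print(n,nm,len(p),'mean',np.round(p.mean(0)),'rect',np.round(r[0]),np.round(r[1]),round(r[2],1),'axis',np.round(np.degrees(np.arctan2(V[1,1],V[0,1])),1),'sd',np.round(np.sqrt(w),1),np.round(p.min(0)),np.round(p.max(0)))
```

```text
scene key 286 mean [588. -24. 126.] rect [588. -24.] [63. 11.] 58.1 axis 58.8 sd [ 2.  16.6] [570. -50. 105.] [606.   4. 143.]
scene keytop 97 mean [588. -24. 138.] rect [587. -23.] [56. 10.] 60.6 axis 58.7 sd [ 2.3 15.1] [570. -48. 134.] [602.   1. 143.]
scene knobtop 66 mean [ 593. -142.   90.] rect [ 592. -142.] [20. 20.] 36.2 axis 51.7 sd [5.4 5.8] [ 581. -152.   86.] [ 603. -130.   93.]
scene knob 171 mean [ 596. -143.   79.] rect [ 592. -142.] [22. 20.] 35.6 axis 58.3 sd [5.  6.5] [ 581. -152.   56.] [ 604. -130.   93.]
scene plate 1024 mean [594. -30.  85.] rect [585. -23.] [108. 122.] 2.0 axis 72.2 sd [28.5 38.6] [533. -85.  82.] [641.  39.  87.]
scene beam 643 mean [581. 113. 181.] rect [582. 117.] [191.  40.] 2.5 axis -178.5 sd [11.  57.3] [487.  94. 177.] [678. 140. 183.]
side key 149 mean [584. -27. 128.] rect [584. -26.] [61. 10.] 56.3 axis 57.8 sd [ 2.3 17.6] [566. -52. 105.] [601.  -0. 142.]
side keytop 60 mean [584. -25. 138.] rect [584. -25.] [54.  8.] 58.9 axis 58.5 sd [ 2.4 15.8] [569. -49. 135.] [601.  -2. 142.]
side knobtop 55 mean [ 589. -141.   89.] rect [ 589. -141.] [18. 21.] 55.4 axis 151.3 sd [5.4 5.6] [ 579. -152.   86.] [ 599. -130.   92.]
side knob 144 mean [ 589. -146.   79.] rect [ 589. -143.] [21. 22.] 55.8 axis 175.6 sd [5.4 6.3] [ 577. -153.   56.] [ 601. -130.   92.]
side plate 993 mean [582. -30.  84.] rect [584. -22.] [104. 122.] 2.4 axis 102.2 sd [31.9 36.2] [531. -84.  82.] [638.  40.  87.]
side beam 559 mean [567. 113. 180.] rect [578. 117.] [189.  40.] 2.6 axis -178.7 sd [10.9 52.7] [484.  93. 177.] [673. 138. 183.]
```

Estimates agree: the key axis is near (586,-25) with its bow at a yaw of about 58.5°, the tester yaw is about 2.3°, so the key stands at about 2.16 rad. The carriage is at about 0.02. Next I rise and travel over to the key.

Emit:
send_rows(steps=[[[0, 0, -3.5, 0, 1], [2.7, 2.4, -2, 0, 1], [2.7, 2.4, 0, 0, 1], [2.7, 2.4, 0, 0, 1], [2.7, 2.4, 0, 0, 1], [2.7, 2.4, 0, 0, 1], [2.7, 2.4, 0, 0, 1], [2.7, 2.4, 0, 0, 1], [2.7, 2.4, 0, 0, 1], [2.7, 2.4, 0, 0, 1]]])

```text
clock: 0.98
position: [334.2, 333.4, 284.2]
ee_rot: [0.994, -0.112, 0.0, 0.005]
contact_force: [1.6, -0.4, 0.2]
gripper_width: 85.5
```

Emit:
send_rows(steps=[[[2.9, 2.6, 0, 0, 1], [2.9, 2.6, 0, 0, 1], [2.9, 2.6, 0, 0, 1], [2.9, 2.6, 0, 0, 1], [2.9, 2.6, 0, 0, 1], [2.9, 2.6, 0, 0, 1], [2.9, 2.6, 0, 0, 1], [2.9, 2.6, 0, 0, 1], [2.9, 2.6, 0, 0, 1], [2.9, 2.6, 0, 0, 1]]])

```text
clock: 1.82
position: [565.1, -2.8, 286.8]
ee_rot: [0.994, -0.11, -0.0, 0.004]
contact_force: [0.8, 0.5, 0.5]
gripper_width: 85.6
```

Emit:
send_rows(steps=[[[2, 2, 0, -0.12, 1], [0, 0, 0, -0.12, 1], [0, 0, 0, -0.12, 1], [0, 0, 0, -0.12, 1], [0, 0, 0, -0.12, 1], [0, 0, 0, -0.12, 1], [0, 0, 0, -0.12, 1], [0, 0, 0, -0.12, 1], [0, 0, 0, -0.12, 1], [0, 0, 0, -0.12, 1]]])

```text
clock: 2.65
position: [582.6, -37.9, 279.4]
ee_rot: [0.873, 0.487, -0.009, 0.001]
contact_force: [0.8, 0.0, -0.0]
gripper_width: 85.8
```

```bash
cat > look.py <<'E'
from h import *
import sys
im,P,K,M=cam("wrist"); s=arm.read_state()
cv2.imwrite(f"pics/{sys.argv[1]}.png",im)
x,y,z=P[...,0],P[...,1],P[...,2]
Rm=R.from_quat(s["ee_rot"]).as_matrix(); t=np.array(s["position"])
print('pos',np.round(t,1),'toolx az',np.degrees(np.arctan2(Rm[1,0],Rm[0,0])).round(1),'tilt',np.round(Rm[:,2],3),'j',np.round(s['joints'],3))
for nm,b in dict(key=(530,650,-80,80,104,142),keytop=(530,650,-80,80,134,142),knobtop=(540,660,-190,-90,86,95)).items():
    p=P[(x>b[0])&(x<b[1])&(y>b[2])&(y<b[3])&(z>b[4])&(z<b[5])]
    if len(p)<20: print(nm,len(p)); continue
    r=cv2.minAreaRect(p[:,:2].astype(np.float32)); w,V=np.linalg.eigh(np.cov(p[:,:2].T))
    c=np.array([*r[0],123.]); print(nm,len(p),np.round(r[0],1),np.round(r[1]),'az',np.degrees(np.arctan2(V[1,1],V[0,1])).round(1),'tool offset',np.round(Rm.T@(c-t),1),p[:,2].max().round(1))
E
python3 look.py w1
```

```text
pos [582.6 -37.9 279.3] toolx az 58.6 tilt [-0.014 -0.01  -1.   ] j [ 0.216  0.292 -0.01   0.007 -1.284  2.375]
key 581 [586.6 -23.5] [62. 13.] az 59.6 tool offset [ 16.9  -3.  156.1] 140.7
keytop 460 [586.  -23.6] [55.  8.] az 58.7 tool offset [ 16.4  -3.4 156.1] 140.7
knobtop 230 [ 591.2 -140.9] [20. 21.] az 108.2 tool offset [-80.9  62.2 157.1] 91.3
```

View pics/w1.png

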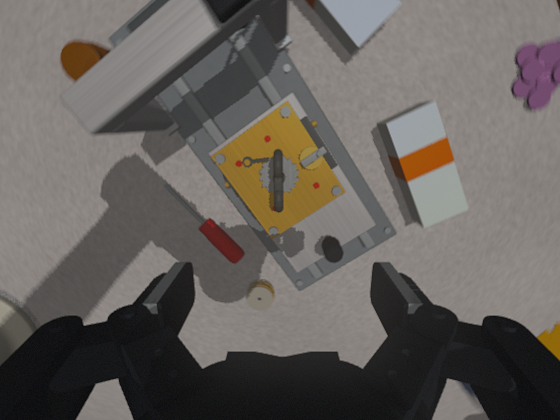

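The wrist view shows the bow upright in the image at (278,180), square to the jaws. It is 16.5 mm ahead along tool x and -3 mm along tool y. I correct that and descend around it.

Emit:
send_rows(steps=[[[1.65, -0.3, 0, 0, 1], [0, 0, 3, 0, 1], [0, 0, 3, 0, 1], [0, 0, 3, 0, 1], [0, 0, 3, 0, 1], [0, 0, 2, 0, 1], [0, 0, 0, 0, 1]]])

```text
clock: 3.28
position: [590.3, -18.9, 135.6]
ee_rot: [0.877, 0.481, -0.005, 0.002]
contact_force: [-0.0, -0.5, -0.5]
gripper_width: 85.6
```

```bash
python3 look.py w2
```

```text
pos [591.5 -18.9 137.6] toolx az 57.5 tilt [-0.004 -0.008 -1.   ] j [ 0.245  0.412 -0.205  0.008 -0.959  2.325]
key 1785 [587.5 -21.6] [60. 12.] az 58.8 tool offset [-4.3 -1.9 14.6] 141.3
keytop 1459 [586.6 -23.2] [56.  9.] az 58.7 tool offset [-6.1 -1.8 14.6] 141.3
knobtop 354 [ 589.9 -136.5] [20. 13.] az -158.5 tool offset [-99.9  61.8  15.5] 91.3
```

Emit:
send_rows(steps=[[[-0.6, -0.2, 1.5, -0.02, 1], [0, 0, 1.5, 0, 1], [0, 0, 0, 0, 1]]])

```text
clock: 3.58
position: [590.6, -21.6, 111.6]
ee_rot: [0.872, 0.489, 0.0, 0.005]
contact_force: [-0.1, -0.3, -0.4]
gripper_width: 85.6
```

```bash
cat > st.py <<'E'
from h import *
s=arm.read_state(); m=R.from_quat(s["ee_rot"]).as_matrix(); t=np.array(s["position"])
a=np.degrees(np.arctan2(m[1,0],m[0,0]))
print('t',s['clock'],'pos',np.round(t,1),'az',a.round(1),'z',np.round(m[:,2],3),'F',np.round(s['contact_force'],1),'T',np.round(s['wrist_torque'],2),'w',np.round(s['gripper_width'],1),'j',np.round(s['joints'],2))
print('key if held (mod pi)',((np.radians(2.3-a))%np.pi+np.array([0,1,2])*np.pi).round(3),'to key tool',np.round(m.T@(np.array([586,-23.5,104])-t),1))
E
python3 st.py
```

```text
t 3.5833 pos [590.6 -21.6 111.6] az 58.6 z [ 0.005 -0.008 -1.   ] F [-0.1 -0.3 -0.4] T [-0.05  0.02 -0.02] w 85.6 j [ 0.24  0.44 -0.24  0.01 -0.89  2.34]
key if held (mod pi) [2.159 5.3   8.442] to key tool [-4.  -3.   7.6]
```

Emit:
send_rows(steps=[[[-0.4, -0.3, 0.6, 0, 1], [0, 0, 0, 0, 0], [0, 0, 0, 0, 0], [0, 0, 0, 0, 0], [0, 0, 0, 0, 0], [0, 0, 0, 0, 0], [0, 0, 0, 0, 0]]])

```text
clock: 4.17
position: [589.6, -22.3, 113.4]
ee_rot: [0.872, 0.489, 0.005, 0.007]
contact_force: [-13.9, 4.0, 6.7]
gripper_width: 12.1
```

```bash
python3 st.py
```

```text
t 4.1667 pos [589.6 -22.3 113.4] az 58.5 z [ 0.016 -0.007 -1.   ] F [-13.9   4.    6.7] T [0.9  4.09 0.  ] w 12.1 j [ 0.24  0.43 -0.25  0.01 -0.88  2.34]
key if held (mod pi) [2.16  5.302 8.443] to key tool [-3.  -2.6  9.3]
```

Emit:
send_rows(steps=[[[0, -0.2, 0, 0, 0], [0, -0.1, 0, 0, 0], [0, 0, 0, 0, 0]]])

```text
clock: 4.42
position: [587.8, -21.2, 113.5]
ee_rot: [0.872, 0.489, 0.006, 0.007]
contact_force: [0.8, -0.9, 0.8]
gripper_width: 8.3
```

```bash
python3 st.py
```

```text
t 4.4167 pos [587.8 -21.2 113.5] az 58.5 z [ 0.018 -0.007 -1.   ] F [ 0.8 -0.9  0.8] T [0.31 0.4  0.04] w 8.3 j [ 0.24  0.42 -0.26  0.01 -0.87  2.34]
key if held (mod pi) [2.16  5.302 8.444] to key tool [-3.  -0.5  9.4]
```

Emit:
send_rows(steps=[[[0, 0, 0, 0, 0.4], [0, 0, 0, 0, 0.4], [-0.3, 0, 0.8, 0, 0.4], [0, 0, 0, 0, 0.4]]])

```text
clock: 4.75
position: [586.2, -23.5, 105.0]
ee_rot: [0.872, 0.489, 0.006, 0.007]
contact_force: [-0.9, 1.2, -0.8]
gripper_width: 34.1
```

```bash
python3 st.py; python3 look.py w3
```

```text
t 4.75 pos [586.2 -23.5 105. ] az 58.5 z [ 0.018 -0.006 -1.   ] F [-0.9  1.2 -0.8] T [0.01 0.11 0.01] w 34.1 j [ 0.24  0.43 -0.27  0.01 -0.85  2.34]
key if held (mod pi) [2.16  5.302 8.444] to key tool [-0.1 -0.2  1. ]
pos [587.1 -23.4 106. ] toolx az 58.6 tilt [ 0.02  -0.007 -1.   ] j [ 0.241  0.43  -0.271  0.015 -0.852  2.342]
key 5282 [586.7 -20.8] [47. 48.] az 149.5 tool offset [  2.1  -1.4 -17.1] 142.0
keytop 2915 [586.2 -20.8] [46. 48.] az 57.5 tool offset [  1.8  -1.8 -17.1] 142.0
knobtop 163 [ 598.6 -140.7] [ 6. 15.] az 97.6 tool offset [-94.   71.3 -16. ] 90.6
```

View pics/w3.png

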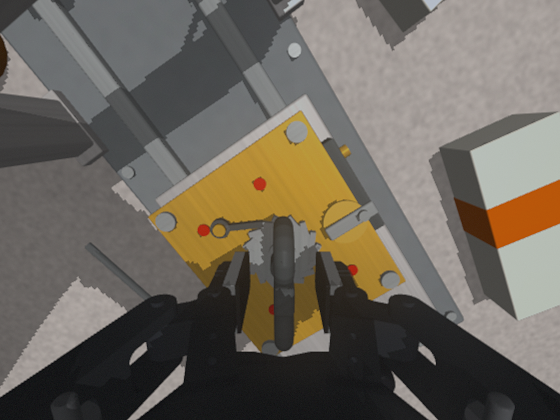

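The bow stands midway between the pads at (284,285), square to the jaws. I close the jaws and begin winding.

Emit:
send_rows(steps=[[[0, 0, 0, 0, 0], [0, 0, 0, 0, 0], [0, 0, 0, 0, 0], [0, 0, 0, 0, 0], [0, 0, 0, 0.08, 0], [0, 0, 0, 0.12, 0], [0, 0, 0, 0.12, 0]]])

```text
clock: 5.38
position: [586.7, -23.4, 105.9]
ee_rot: [0.941, 0.339, 0.007, 0.006]
contact_force: [0.4, 0.1, 0.6]
gripper_width: 7.9
```

```bash
python3 st.py
```

```text
t 5.3833 pos [586.7 -23.4 105.9] az 39.6 z [ 0.018 -0.007 -1.   ] F [0.4 0.1 0.6] T [0.19 0.33 0.1 ] w 7.9 j [ 0.24  0.43 -0.27  0.01 -0.85  2.01]
key if held (mod pi) [2.49  5.632 8.774] to key tool [-0.6 -0.4  1.9]
```

Emit:
send_rows(steps=[[[0, 0, 0, 0.12, 0], [0, 0, 0, 0.12, 0], [0, 0, 0, 0.12, 0], [0, 0, 0, 0.12, 0], [0, 0, 0, 0.12, 0], [0, 0, 0, 0.12, 0], [0, 0, 0, 0.12, 0], [0, 0, 0, 0.12, 0], [0, 0, 0, 0.12, 0], [0, 0, 0, 0.12, 0]]])

```text
clock: 6.22
position: [586.5, -23.5, 105.9]
ee_rot: [0.961, -0.276, 0.008, 0.002]
contact_force: [0.5, -0.0, 0.7]
gripper_width: 8.1
```

```bash
python3 st.py
```

```text
t 6.2167 pos [586.5 -23.5 105.9] az -32.0 z [ 0.015 -0.009 -1.   ] F [ 0.5 -0.   0.7] T [0.14 0.3  0.12] w 8.1 j [ 0.24  0.43 -0.27  0.02 -0.86  0.76]
key if held (mod pi) [0.599 3.74  6.882] to key tool [-0.5  0.3  1.9]
```

Winding is clean: the key is at about 3.74 and the forces are tiny.

Emit:
send_rows(steps=[[[0, 0, 0, 0.12, 0], [0, 0, 0, 0.12, 0], [0, 0, 0, 0.12, 0], [0, 0, 0, 0.12, 0], [0, 0, 0, 0.12, 0], [0, 0, 0, 0.12, 0], [0, 0, 0, 0.12, 0], [0, 0, 0, 0.12, 0], [0, 0, 0, 0.12, 0], [0, 0, 0, 0.12, 0]]])

```text
clock: 7.05
position: [586.4, -23.3, 105.9]
ee_rot: [-0.618, 0.786, -0.008, 0.001]
contact_force: [1.5, -0.4, 0.9]
gripper_width: 8.1
```

Emit:
send_rows(steps=[[[0, 0, 0, 0.12, 0], [0, 0, 0, 0.12, 0], [0, 0, 0, 0.12, 0], [0, 0, 0, 0.12, 0], [0, 0, 0, 0.12, 0], [0, 0, 0, 0.12, 0]]])

```text
clock: 7.55
position: [586.4, -23.3, 106.0]
ee_rot: [-0.287, 0.958, -0.007, 0.003]
contact_force: [0.5, -0.8, 0.4]
gripper_width: 8.3
```

```bash
python3 st.py
```

```text
t 7.55 pos [586.4 -23.3 106. ] az -146.6 z [ 0.009 -0.012 -1.   ] F [ 0.5 -0.8  0.4] T [0.39 0.45 0.18] w 8.3 j [ 0.24  0.43 -0.27  0.02 -0.86 -1.24]
key if held (mod pi) [2.599 5.741 8.882] to key tool [0.5 0.  2. ]
```

The key is at 5.74, just past a tooth at about 5.67. I release, lift clear, turn back about 184° and regrip.

Emit:
send_rows(steps=[[[0, 0, 0, 0, 1], [0, 0, 0, 0, 1], [0, 0, 0, 0, 1], [0, 0, -2.5, 0, 1], [0, 0, -2.5, 0, 1], [0, 0, 0, -0.12, 1], [0, 0, 0, -0.12, 1], [0, 0, 0, -0.12, 1], [0, 0, 0, -0.12, 1], [0, 0, 0, -0.12, 1]]])

```text
clock: 8.38
position: [586.8, -22.5, 159.3]
ee_rot: [-0.572, 0.82, -0.009, 0.002]
contact_force: [-0.3, -0.5, -0.1]
gripper_width: 85.2
```

Emit:
send_rows(steps=[[[0, 0, 0, -0.12, 1], [0, 0, 0, -0.12, 1], [0, 0, 0, -0.12, 1], [0, 0, 0, -0.12, 1], [0, 0, 0, -0.12, 1], [0, 0, 0, -0.12, 1], [0, 0, 0, -0.12, 1], [0, 0, 0, -0.12, 1], [0, 0, 0, -0.12, 1], [0, 0, 0, -0.12, 1]]])

```text
clock: 9.22
position: [587.1, -22.4, 160.6]
ee_rot: [0.944, -0.331, 0.01, 0.003]
contact_force: [-0.3, 0.3, 0.2]
gripper_width: 85.6
```

Emit:
send_rows(steps=[[[0, 0, 0, -0.12, 1], [0, 0, 0, -0.12, 1], [0, 0, 0, -0.12, 1], [0, 0, 0, -0.12, 1], [0, 0, 0, -0.12, 1], [0, 0, 0, -0.12, 1], [0, 0, 0, -0.12, 1], [0, 0, 0, -0.12, 1], [0, 0, 0, -0.12, 1], [0, 0, 0, -0.12, 1]]])

```text
clock: 10.05
position: [587.2, -22.2, 161.4]
ee_rot: [0.959, 0.284, 0.008, 0.008]
contact_force: [-0.1, 0.6, 0.2]
gripper_width: 85.4
```

```bash
python3 st.py; python3 look.py w4
```

```text
t 10.05 pos [587.2 -22.2 161.4] az 33.0 z [ 0.019 -0.011 -1.   ] F [-0.1  0.6  0.2] T [0.02 0.08 0.03] w 85.4 j [ 0.25  0.37 -0.21  0.02 -0.98  1.89]
key if held (mod pi) [2.606 5.747 8.889] to key tool [-2.3 -0.7 57.4]
pos [587.2 -22.2 161.5] toolx az 33.2 tilt [ 0.019 -0.011 -1.   ] j [ 0.246  0.371 -0.208  0.019 -0.977  1.894]
key 1370 [587.  -24.4] [62. 12.] az -143.1 tool offset [-1.7  0.9 38.5] 141.3
keytop 1149 [586.6 -24.6] [56.  9.] az -143.1 tool offset [-2.2  0.9 38.5] 141.3
knobtop 0
```

The key rests at an azimuth of 36.9°, so 5.68 rad, which matches the tooth prediction. I go back down and grip.

Emit:
send_rows(steps=[[[-0.2, 0, 0, -0.065, 1], [0, 0, 2.6, 0, 1], [0, 0, 2.4, 0, 1], [0, 0, 0, 0, 1]]])

```text
clock: 10.43
position: [588.4, -23.6, 112.7]
ee_rot: [0.948, 0.318, 0.011, 0.009]
contact_force: [-0.6, 0.0, -1.0]
gripper_width: 85.4
```

```bash
python3 st.py
```

```text
t 10.4333 pos [588.4 -23.6 112.7] az 37.0 z [ 0.026 -0.01  -1.   ] F [-0.6  0.  -1. ] T [ 0.04  0.14 -0.01] w 85.4 j [ 0.24  0.42 -0.27  0.02 -0.86  1.96]
key if held (mod pi) [2.535 5.677 8.818] to key tool [-2.  -1.7  8.7]
```

Emit:
send_rows(steps=[[[-0.2, -0.15, 0.7, 0, 0.4], [0, 0, 0, 0, 0.4], [0, 0, 0, 0, 0], [0, 0, 0, 0, 0], [0, 0, 0, 0, 0], [0, 0, 0, 0, 0]]])

```text
clock: 10.93
position: [588.0, -23.5, 109.1]
ee_rot: [0.948, 0.317, 0.013, 0.01]
contact_force: [0.0, 0.2, -0.5]
gripper_width: 12.1
```

```bash
python3 st.py
```

```text
t 10.9333 pos [588.  -23.5 109.1] az 37.0 z [ 0.031 -0.01  -0.999] F [ 0.   0.2 -0.5] T [-0.04  0.08  0.03] w 12.1 j [ 0.24  0.42 -0.28  0.02 -0.84  1.96]
key if held (mod pi) [2.536 5.677 8.819] to key tool [-1.7 -1.3  5.1]
```

Emit:
send_rows(steps=[[[0, 0, 0, 0, 0], [0, 0, 0, 0, 0], [0, 0, 0, 0.12, 0], [0, 0, 0, 0.12, 0], [0, 0, 0, 0.12, 0], [0, 0, 0, 0.12, 0], [0, 0, 0, 0.12, 0], [0, 0, 0, 0.12, 0], [0, 0, 0, 0.12, 0], [0, 0, 0, 0.12, 0]]])

```text
clock: 11.77
position: [587.5, -24.3, 109.4]
ee_rot: [0.984, -0.175, 0.015, 0.003]
contact_force: [0.2, 0.5, -1.4]
gripper_width: 7.7
```

```bash
python3 st.py
```

```text
t 11.7667 pos [587.5 -24.3 109.4] az -20.2 z [ 0.029 -0.012 -1.   ] F [ 0.2  0.5 -1.4] T [0.02 0.32 0.2 ] w 7.7 j [ 0.24  0.42 -0.28  0.03 -0.85  0.96]
key if held (mod pi) [0.392 3.534 6.676] to key tool [-1.9 -0.2  5.4]
```

Emit:
send_rows(steps=[[[0, 0, 0, 0.12, 0], [0, 0, 0, 0.12, 0], [0, 0, 0, 0.12, 0], [0, 0, 0, 0.12, 0], [0, 0, 0, 0.12, 0], [0, 0, 0, 0.12, 0], [0, 0, 0, 0.12, 0], [0, 0, 0, 0.12, 0], [0, 0, 0, 0.12, 0], [0, 0, 0, 0.08, 0]]])

```text
clock: 12.6
position: [586.3, -24.9, 109.4]
ee_rot: [0.711, -0.703, 0.014, -0.0]
contact_force: [1.9, 0.8, -0.7]
gripper_width: 8.1
```

```bash
python3 st.py
```

```text
t 12.6 pos [586.3 -24.9 109.4] az -89.4 z [ 0.02 -0.02 -1.  ] F [ 1.9  0.8 -0.7] T [0.2  0.5  0.24] w 8.1 j [ 0.25  0.42 -0.28  0.03 -0.85 -0.26]
key if held (mod pi) [1.6   4.742 7.884] to key tool [-1.5  0.4  5.4]
```

Emit:
send_rows(steps=[[[0, 0, 0, 0.08, 0], [0, 0, 0, 0.08, 0], [0, 0, 0, 0.05, 0], [0, 0, 0, 0, 0]]])

```text
clock: 12.93
position: [586.1, -24.8, 109.5]
ee_rot: [-0.63, 0.776, -0.014, -0.001]
contact_force: [2.4, 0.8, -0.9]
gripper_width: 7.9
```

```bash
python3 st.py
```

```text
t 12.9333 pos [586.1 -24.8 109.5] az -101.9 z [ 0.017 -0.022 -1.   ] F [ 2.4  0.8 -0.9] T [0.17 0.42 0.2 ] w 7.9 j [ 0.25  0.43 -0.28  0.03 -0.86 -0.48]
key if held (mod pi) [1.818 4.96  8.102] to key tool [-1.3  0.5  5.4]
```

Emit:
send_rows(steps=[[[0, 0, 0, 0.03, 0], [0, 0, 0, 0.02, 0]]])

```text
clock: 13.1
position: [586.1, -24.8, 109.5]
ee_rot: [-0.611, 0.791, -0.014, -0.001]
contact_force: [1.8, -0.1, -1.1]
gripper_width: 8.0
```

```bash
python3 st.py
```

```text
t 13.1 pos [586.1 -24.8 109.5] az -104.6 z [ 0.015 -0.023 -1.   ] F [ 1.8 -0.1 -1.1] T [0.24 0.53 0.2 ] w 8.0 j [ 0.25  0.43 -0.28  0.03 -0.86 -0.52]
key if held (mod pi) [1.866 5.008 8.149] to key tool [-1.3  0.5  5.4]
```

Emit:
send_rows(steps=[[[0, 0, 0, 0.03, 0], [0, 0, 0, 0, 0]]])

```text
clock: 13.27
position: [586.0, -24.8, 109.4]
ee_rot: [-0.6, 0.8, -0.014, -0.001]
contact_force: [2.3, 0.4, -0.5]
gripper_width: 8.1
```

```bash
python3 st.py
```

```text
t 13.2667 pos [586.  -24.8 109.4] az -106.3 z [ 0.015 -0.024 -1.   ] F [ 2.3  0.4 -0.5] T [0.27 0.52 0.11] w 8.1 j [ 0.25  0.43 -0.27  0.04 -0.86 -0.55]
key if held (mod pi) [1.895 5.037 8.178] to key tool [-1.3  0.5  5.4]
```

Emit:
send_rows(steps=[[[0, 0, 0, 0.025, 0]]])

```text
clock: 13.35
position: [586.0, -24.8, 109.4]
ee_rot: [-0.59, 0.807, -0.014, -0.001]
contact_force: [2.5, 1.0, 0.7]
gripper_width: 8.2
```

```bash
python3 st.py
```

```text
t 13.35 pos [586.  -24.8 109.4] az -107.7 z [ 0.014 -0.024 -1.   ] F [2.5 1.  0.7] T [0.37 0.55 0.19] w 8.2 j [ 0.25  0.43 -0.27  0.04 -0.86 -0.58]
key if held (mod pi) [1.919 5.061 8.203] to key tool [-1.3  0.5  5.4]
```

One more small step, to feel for the firm end.

Emit:
send_rows(steps=[[[0, 0, 0, 0.02, 0]]])

```text
clock: 13.43
position: [586.0, -24.7, 109.4]
ee_rot: [-0.582, 0.813, -0.014, -0.001]
contact_force: [1.0, 0.3, -0.9]
gripper_width: 8.5
```

```bash
python3 st.py
```

```text
t 13.4333 pos [586.  -24.7 109.4] az -108.8 z [ 0.014 -0.024 -1.   ] F [ 1.   0.3 -0.9] T [0.4  0.47 0.55] w 8.5 j [ 0.25  0.43 -0.27  0.04 -0.86 -0.6 ]
key if held (mod pi) [1.94  5.081 8.223] to key tool [-1.3  0.5  5.4]
```

Torque rose to 0.55 N m from about 0.2 at 8.22 rad, so the spring is firm and I stop. I release, lift, and turn the jaws across the rails.

Emit:
send_rows(steps=[[[0, 0, 0, 0, 1], [0, 0, 0, 0, 1], [0, 0, 0, 0, 1], [0, 0, 0, 0, 1], [0, 0, -3, 0, 1], [0, 0, -3, 0, 1], [0, 0, -3, -0.12, 1], [0, 0, 0, -0.12, 1], [0, 0, 0, -0.12, 1], [0, 0, 0, 0, 1]]])

```text
clock: 14.27
position: [585.4, -23.1, 205.0]
ee_rot: [0.722, -0.692, 0.015, 0.002]
contact_force: [-1.3, -0.7, 0.4]
gripper_width: 85.2
```

```bash
python3 st.py; python3 look.py w5
```

```text
t 14.2667 pos [585.4 -23.1 205. ] az -87.6 z [ 0.019 -0.023 -1.   ] F [-1.3 -0.7  0.4] T [ 0.05  0.01 -0.02] w 85.2 j [ 0.25  0.33 -0.16  0.03 -1.07 -0.22]
key if held (mod pi) [1.57  4.711 7.853] to key tool [ -2.    1.2 101. ]
pos [585.  -23.1 204.5] toolx az -87.9 tilt [ 0.018 -0.023 -1.   ] j [ 0.251  0.329 -0.159  0.03  -1.072 -0.228]
key 963 [585.5 -26.5] [62. 13.] az 82.1 tool offset [ 1.5  1.  81.5] 141.1
keytop 763 [585.6 -26. ] [56.  9.] az 82.3 tool offset [ 1.   0.9 81.5] 141.1
knobtop 616 [ 590.1 -143.5] [21. 21.] az 52.1 tool offset [118.6   0.9  84.3] 91.2
```

The key rests at an azimuth of 82.2°, which is 8.03 rad as expected. Now to the knob.

Emit:
send_rows(steps=[[[3.8, 0, 0, 0, 1], [3.8, 0.1, 0, 0, 1], [3.8, 0, 0, 0, 1], [0, 0, 3, 0, 1], [0, 0, 3, 0, 1], [0, 0, 2.5, 0, 1], [0, 0, 0, 0, 1]]])

```text
clock: 14.9
position: [590.0, -143.9, 118.8]
ee_rot: [0.712, -0.702, 0.015, 0.001]
contact_force: [-0.6, -0.2, -0.9]
gripper_width: 85.3
```

```bash
python3 st.py; python3 look.py w6
```

```text
t 14.9 pos [ 590.  -143.9  118.8] az -89.2 z [ 0.021 -0.022 -1.   ] F [-0.6 -0.2 -0.9] T [0.03 0.15 0.01] w 85.3 j [ 0.04  0.44 -0.22  0.03 -0.89 -0.04]
key if held (mod pi) [1.597 4.738 7.88 ] to key tool [-120.8    2.5   12. ]
pos [ 591.5 -144.1  121.3] toolx az -89.1 tilt [ 0.024 -0.023 -0.999] j [ 0.039  0.44  -0.214  0.031 -0.893 -0.042]
key 0
keytop 0
knobtop 871 [ 590.4 -144. ] [21. 21.] az -168.2 tool offset [-0.1  1.  -1.7] 91.6
```

View pics/w6.png

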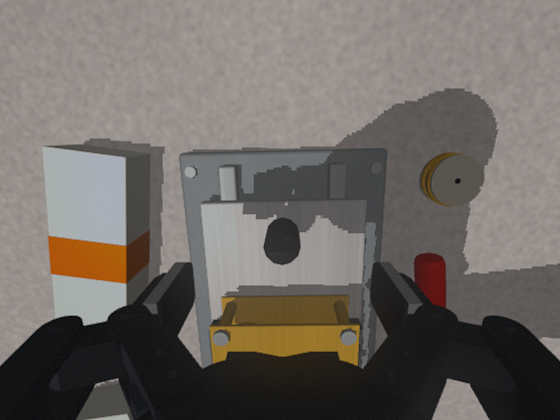

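The knob is at (282,240), centred between the jaws. I descend around it and close.

Emit:
send_rows(steps=[[[-0.1, 0.1, 2, -0.025, 1], [0, 0, 2, 0, 1], [0, 0, 1.6, 0, 1], [0, 0, 0, 0, 0], [0, 0, 0, 0, 0], [0, 0, 0, 0, 0], [0, 0, 0, 0, 0], [0, 0, 0, 0, 0], [0, 0, 0, 0, 0]]])

```text
clock: 15.7
position: [591.2, -144.2, 76.1]
ee_rot: [0.719, -0.694, 0.017, 0.002]
contact_force: [8.2, -2.2, -12.0]
gripper_width: 20.5
```

```bash
python3 st.py
```

```text
t 15.7 pos [ 591.2 -144.2   76.1] az -88.0 z [ 0.022 -0.027 -0.999] F [  8.2  -2.2 -12. ] T [-0.39 -1.97 -0.05] w 20.5 j [ 0.04  0.49 -0.26  0.04 -0.8  -0.03]
key if held (mod pi) [1.576 4.717 7.859] to key tool [-120.     0.2  -31.2]
```

The grip is too high, at the rounded top of the knob. I reopen, lower and regrip.

Emit:
send_rows(steps=[[[0, 0, 0, 0, 1], [0, 0, 0, 0, 1], [0.05, 0.1, 1, 0, 0.7], [0, 0, 0.8, 0, 0.7], [0, 0, 0.3, 0, 0.7]]])

```text
clock: 16.12
position: [594.9, -145.2, 58.8]
ee_rot: [0.72, -0.694, 0.022, -0.002]
contact_force: [-0.4, -0.5, -0.5]
gripper_width: 59.9
```

```bash
python3 st.py
```

```text
t 16.1167 pos [ 594.9 -145.2   58.8] az -87.9 z [ 0.034 -0.027 -0.999] F [-0.4 -0.5 -0.5] T [ 0.07  0.1  -0.03] w 59.9 j [ 0.04  0.52 -0.28  0.04 -0.74 -0.03]
key if held (mod pi) [1.575 4.717 7.858] to key tool [-120.6    2.9  -48.8]
```

Emit:
send_rows(steps=[[[-0.15, 0.45, 0, 0, 0.5], [0, 0, 0, 0, 0], [0, 0, 0, 0, 0], [0, 0, 0, 0, 0], [0, 0, 0, 0, 0], [0, 0, 0, 0, 0]]])

```text
clock: 16.62
position: [591.7, -143.7, 57.4]
ee_rot: [0.72, -0.693, 0.022, -0.002]
contact_force: [3.4, -0.7, -0.4]
gripper_width: 22.0
```

```bash
python3 st.py
```

```text
t 16.6167 pos [ 591.7 -143.7   57.4] az -87.9 z [ 0.035 -0.028 -0.999] F [ 3.4 -0.7 -0.4] T [ 0.02  0.25 -0.07] w 22.0 j [ 0.04  0.51 -0.29  0.04 -0.74 -0.04]
key if held (mod pi) [1.574 4.715 7.857] to key tool [-118.9   -0.5  -50.2]
```

Gripped well at z = 57. I slide gently along the rails (tool -x).

Emit:
send_rows(steps=[[[-0.4, 0, -0.01, 0, 0], [-0.7, 0, -0.02, 0, 0], [-0.8, 0, -0.02, 0, 0], [-0.8, 0, -0.02, 0, 0], [-0.8, 0, -0.02, 0, 0], [-0.8, 0, -0.02, 0, 0], [-0.8, 0, -0.02, 0, 0]]])

```text
clock: 17.2
position: [589.8, -94.9, 57.4]
ee_rot: [0.719, -0.694, 0.024, 0.001]
contact_force: [3.2, -3.5, -1.3]
gripper_width: 22.4
```

```bash
python3 st.py
```

```text
t 17.2 pos [589.8 -94.9  57.4] az -88.0 z [ 0.033 -0.034 -0.999] F [ 3.2 -3.5 -1.3] T [-1.01  0.03 -0.  ] w 22.4 j [ 0.13  0.5  -0.32  0.06 -0.72 -0.14]
key if held (mod pi) [1.576 4.718 7.859] to key tool [-69.8  -0.3 -49.1]
```

Emit:
send_rows(steps=[[[-0.8, 0, -0.03, 0, 0], [-0.8, 0, -0.03, 0, 0], [-0.8, 0, -0.03, 0, 0], [-0.8, 0, -0.03, 0, 0], [-0.8, 0, -0.03, 0, 0], [-0.8, 0, -0.03, 0, 0], [-0.8, 0, -0.03, 0, 0], [-0.8, 0, -0.03, 0, 0], [-0.6, 0, -0.02, 0, 0]]])

```text
clock: 17.95
position: [586.9, -21.4, 57.4]
ee_rot: [0.719, -0.695, 0.025, 0.002]
contact_force: [3.7, -4.1, -1.2]
gripper_width: 22.4
```

```bash
python3 st.py
```

```text
t 17.95 pos [586.9 -21.4  57.4] az -88.0 z [ 0.034 -0.037 -0.999] F [ 3.7 -4.1 -1.2] T [-0.84 -0.08 -0.07] w 22.4 j [ 0.26  0.49 -0.35  0.07 -0.71 -0.28]
key if held (mod pi) [1.577 4.718 7.86 ] to key tool [  3.8  -0.5 -46.5]
```

Nearly there; I slow down for the stop.

Emit:
send_rows(steps=[[[-0.5, 0, -0.02, 0, 0], [-0.4, 0, -0.01, 0, 0], [-0.3, 0, -0.01, 0, 0], [-0.3, 0, -0.01, 0, 0], [-0.3, 0, -0.01, 0, 0]]])

```text
clock: 18.37
position: [586.1, -3.1, 57.4]
ee_rot: [0.719, -0.694, 0.026, 0.003]
contact_force: [9.8, -25.5, -5.5]
gripper_width: 22.5
```

```bash
python3 st.py
```

```text
t 18.3667 pos [586.1  -3.1  57.4] az -88.0 z [ 0.033 -0.04  -0.999] F [  9.8 -25.5  -5.5] T [-6.84 -1.99 -0.19] w 22.5 j [ 0.3   0.48 -0.35  0.07 -0.71 -0.31]
key if held (mod pi) [1.576 4.717 7.859] to key tool [ 22.2  -0.6 -45.7]
```

The force rose to 25 N at y = -3, as predicted, so the carriage is on the stop. I hold briefly, release, lift and back away.

Emit:
send_rows(steps=[[[0, 0, 0, 0, 0], [0, 0, 0, 0, 0], [0, 0, 0, 0, 1], [0, 0, 0, 0, 1], [0, 0, 0, 0, 1], [0, 0, 0, 0, 1], [0, 0, -3, 0, 1], [0, 0, -3, 0, 1], [2, 0, -3, 0, 1], [3, 0, -1, 0, 1]]])

```text
clock: 19.2
position: [581.3, -44.8, 158.8]
ee_rot: [0.722, -0.692, 0.022, 0.006]
contact_force: [1.3, -0.3, 0.5]
gripper_width: 85.1
```

Emit:
send_rows(steps=[[[3, 0, -2, 0, 1], [3, 0, -2, 0, 1], [3, 0, -2, 0, 1], [0, 0, 0, 0, 1], [0, 0, 0, 0, 1], [0, 0, 0, 0, 1]]])

```text
clock: 19.7
position: [584.2, -137.6, 231.1]
ee_rot: [0.721, -0.692, 0.026, 0.002]
contact_force: [0.0, 0.4, -0.1]
gripper_width: 85.5
```

```bash
python3 st.py
python3 - <<'E'
from h import *
a=[]
for n in('scene','side'):
    im,P,K,M=cam(n); x,y,z=P[...,0],P[...,1],P[...,2]; a.append(im)
    def q(*b): return P[(x>b[0])&(x<b[1])&(y>b[2])&(y<b[3])&(z>b[4])&(z<b[5])]
    for nm,b in dict(knob=(540,640,-60,40,86,93),key=(540,630,70,160,104,142),plate=(500,680,40,95,82,87)).items():
        p=q(*b)
        if len(p)>5: print(n,nm,len(p),np.round(cv2.minAreaRect(p[:,:2].astype(np.float32)),1) if 0 else cv2.minAreaRect(p[:,:2].astype(np.float32)),p.min(0).round(),p.max(0).round())
cv2.imwrite('pics/end.png',cv2.resize(np.hstack([a[0][100:300,180:470],a[1][80:280,150:440]]),(800,276)))
E
```

```text
t 19.7 pos [ 584.2 -137.6  231.1] az -87.7 z [ 0.034 -0.039 -0.999] F [ 0.   0.4 -0.1] T [ 0.11  0.02 -0.01] w 85.5 j [ 0.06  0.32 -0.11  0.05 -1.11 -0.04]
key if held (mod pi) [1.571 4.712 7.854] to key tool [-119.    -2.3  122.6]
scene knob 54 ((586.2926025390625, -3.8135852813720703), (20.545917510986328, 17.639461517333984), 0.38647106289863586) [576. -13.  86.] [597.   5.  93.]
scene key 182 ((592.4075317382812, 115.43488311767578), (59.98954772949219, 43.99858093261719), 26.50083351135254) [574.  85. 104.] [629. 138. 142.]
scene plate 430 ((582.6634521484375, 75.15258026123047), (104.28961944580078, 39.863277435302734), 1.5870119333267212) [530.  54.  82.] [635.  95.  87.]
side knob 43 ((582.9942016601562, -1.0742740631103516), (20.31247901916504, 20.96514129638672), 20.608457565307617) [573. -12.  86.] [594.  11.  93.]
side plate 241 ((580.4096069335938, 74.59502410888672), (103.60356140136719, 39.501583099365234), 1.391611933708191) [528.  54.  82.] [632.  95.  87.]
```

View pics/end.png

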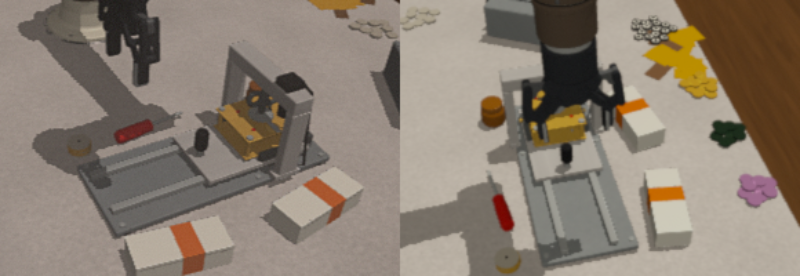

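The pictures show the movement under the beam, the knob at y ≈ -3 and the neighbouring items undisturbed. The arm is clear and at rest, so I hand in.

```bash
python3 -c "
from bench import job; print(job.job_done())"
```

```text
the job is handed in; nothing more can be done
None
```

The clock is wound to the firm end of the spring and the carriage is home against the stop. I handed the job in at about 20 s; no verdict was reported.

- **Key:** I wound it in two strokes, from about 2.16 to 8.22 rad. There the torque rose from about 0.2 to 0.55 N m, so I stopped. After I let go, the wrist camera measured it resting at about 8.03 rad on the click. I did not measure the key again once it was under the bridge.
- **Carriage:** I slid it by the knob at an average of about 0.1 m/s (not measured finer than per move). The force rose from about 4 N to 25 N at the stop. The final pictures put the knob about 140 mm further on, at y = -1 to -4 mm (the two cameras differ by about 3 mm). That travel and the force both fit home.
- **Bridge and bench items:** No force reading suggested contact with the bridge. The cartons, dials, screwdriver and jar look undisturbed in the last picture. The pliers and bottle were outside it, but the arm never went near them.
- **What did not go right first time:** The first grips on both the key and the knob sat too high and slightly off centre. I reopened and regripped each one before applying any load.

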